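# Build a raised display from a board, a stand and a candlestick

### The job

Draw the wooden board all the way out from under the riser, set it down flat on the table and let go, then pick it up again and lay it centred across the two U-shaped brackets of the black steel stand, flat down on both seats. Then stand the white candlestick upright on the middle of the board. Lower both gently without dropping them, do not knock the candlestick over, and leave the pineapples and the pot where they are.

Things in the scene. Friction and masses are not known exactly. Their poses are not given: they have to be found in the camera images.
- board_mid (a point): Plain wooden board, loose, 180 x 54 x 22 mm, about 0.13 kg; the point is its centre (11 mm above its underside). x along its 180 mm length, y across its width, z through its thickness; symmetric. It starts flat on the table under the riser, 45 to 62 mm of one end (its -x end) sticking out of the mouth.
- riser_mouth (a point): Fixed low plywood riser, like a small bench: 130 mm deep (x), 120 mm wide (y), 54 mm high, with a straight tunnel 84 mm wide and 36 mm high along x, open at both ends. The point is the middle of the tunnel's mouth, at table level; the board is drawn out towards this frame's -x (the robot's side), z is up. The small pineapple stands on it.
- stand_seat (a point): Where the board's centre belongs: midway between the stand's two brackets, 11 mm above their seats, so 71 mm above the table. The board's length goes along this frame's x; z is up. Each flat seat is 46 mm long, from 44 to 90 mm either side of this point along x.
- stand: Fixed black steel stand, 180 mm long (x), 78 mm wide (y), with a U-shaped bracket at each end. Seats 60 mm above the table; the upright cheeks, 8 mm thick, are 62 mm apart (across y) and rise 32 mm above the seat, 10 mm above a laid board's top; ends open. Between the brackets 88 mm are free for fingers, down to an 8 mm base plate. Origin: centre of its underside.
- candle_mid (a point): White ceramic candlestick, loose, round, 130 mm tall, about 0.25 kg, standing on a foot of 50 mm diameter; stem 22 to 30 mm thick; the cylindrical cup at the top is 46 mm in diameter and takes up the top 32 mm (33 to 65 mm above this point). The point is on its axis, half-way up (65 mm above the foot); z along its axis, upwards.
- pineapple_small: Bystander: gilt pineapple ornament, about 55 mm in diameter and 106 mm tall, loose on top of the riser, towards its back. Origin at the centre of its underside, z up.
- pineapple_big: Bystander: gilt pineapple ornament, about 75 mm in diameter and 144 mm tall, loose on the table beyond the work. Origin at the centre of its underside, z up.
- pot: Bystander: grey open pot, about 100 mm in diameter and 95 mm tall, loose on the table beyond the work. Origin at the centre of its underside, z up.
Not all that is in view belongs to the job. Leave any blue look-alike of the part that bears candle_mid alone. Of the things shaped like the part that bears riser_mouth, the wooden one is meant.

How it is judged:
By the outcome, as a careful person would: the job done as asked, in the order asked, and still so for the second after the job is handed in, with the robot touching nothing.
It also fails if it takes over 72 s, if anything falls off the work surface, if the arm or the gripper's body presses on something with over 40 N, if the wrist force passes 120 N, or if a joint passes its speed limit or range.

### The arm

A 7-joint arm with a two-finger parallel gripper is mounted at the origin on the work surface. World frame = base frame: x ahead of the robot, y to its left, z up, the work surface at z = 0. Lengths are in m, angles in rad, forces in N, time in s.
With the tool pointing down it reaches from about 0.425 to 0.95 m from the base axis. Payload 16.7 kg.
Tool frame: the origin (TCP) lies on the centre line of the jaws, within the pads' length; the fingertips stand 11 mm ahead of it and the grasp point (between the pads) lies 8 mm behind it (robot.tip_reach is the distance from the TCP to the fingertips, in m); z points along the fingers, y is the line along which they close (so a half turn about z gives the same grasp; the last joint's range is limited). The gripper opens to 94 mm and grips with 3 to 60 N. Pads are 16 mm wide; open, the fingers measure 119 mm over their backs; the gripper's body (75 mm by 177 mm) begins 78 mm behind the grasp point.
Start: joints at [-1.45, 0.426, 0.074, 1.606, -0.034, 1.111, -0.067], TCP at [0.18, 0.651, 0.216] pointing down, gripper open.
Joint ranges: [-2.85, 2.85], [-0.5, 2.14], [-1.23, 1.37], [0.21, 2.46], [-1.02, 4.16], [0.16, 2.05], [-2.73, 2.73]. Speed limits (rad/s): [1.89, 1.89, 2.39, 2.39, 3.01, 3.01, 3.01].

### API

Orientations are given as a rotation vector (axis times angle).
In Python, from station import robot gives the robot as it stands. The module is installed in compiled form; this text tells all that it offers. Calls block until the motion is done:
- robot.move_ptp(position, orientation): joint-space move of the TCP to a pose.
- robot.move_l(position, ori=None, rate=0.15): straight line of the TCP; ori=None keeps the orientation; rate is the mean speed in m/s.
- robot.move_joints(angles): joint-space move.
- robot.grip(opening): finger opening in m; the grip force is fixed at half the most; returns when the fingers have stopped.
- robot.dwell(seconds).
- robot.inverse_kinematics(position, orientation): joint angles nearest the present ones, or None.
- robot.observe(): the state.
- robot.grab_frame(name): name is "side" or "top" or "wrist"; returns a dict with "pixels" (480x640x3 uint8, red, green, blue), "z_map" (480x640 float32, m along the optical axis (not along the pixel's ray), 0 where there is no reading), "intrinsics" (3x3 intrinsics, pixels), "R" (3x3) and "t" (3): a world point X has camera coordinates R X + t. Camera axes: x right, y down, z forward; pixel columns grow to the right and rows downward; lengths in m; the calibration is good to about 2 mm. A picture is of the moment at which its call begins.
A pose or a line that the arm cannot do raises robot.Unreachable and nothing moves.
- robot.finish_job(): hands the job in; it is judged then, once.
Trained networks look in a picture, given as the dict that the camera call returned (one of the last four; its "shot" number tells which), for a name from the list of things; names that differ only in an ending like _2 or _b are one class to them, and where a whole thing is asked for, a point or a joint stands for the part that bears it (a point fixed in the world has none). Each returns a list of dicts, best first, with "p" (0 to 1); they miss things now and then, are a little off and sometimes report something else, mostly with a low value. They report only what shows in the picture. A call takes as long as a camera call. They do not tell look-alikes from the thing itself.
- robot.boxes_of(picture, name): "location" ([column, row] in pixels, amid what is visible of it).
- robot.tip_of(picture, name): "location" ([column, row] in pixels: a listed point, or the origin of a listed thing).
The state is a dict: "t": time; "q": joint angles; "dq": joint speeds; "joint_efforts": joint torques, N m; "tcp_pos": TCP position; "ee_rot": TCP orientation; "ft_force": force on the tool from outside, world axes, zero at the start; "moment": the same for the moment, N m; "grip_width": finger opening in m; "gripper_force": force on a finger pad.
Only numpy, scipy, OpenCV 4.12 (cv2) and the standard library are available. Lean on these libraries where they do the work, as an engineer would, in place of code of your own. Each camera call takes 0.05 s, during which the arm holds its last target. There are 200 camera calls.

## Working session

There is one attempt and no reset: what is moved stays moved. The work goes in short steps, each a Python script; the robot and the scene stay as the last script left them, time stands still between calls to the robot, and variables do not carry over. Pictures are saved under pics/ and viewed, at most 10 in all, crops included, and the job is handed in when it is done.

```bash
mkdir -p pics; cat > h.py <<'E'
import numpy as np, cv2
from station import robot
from scipy.spatial.transform import Rotation as Ro
def save(f,n,crop=None,s=1):
    im=f["pixels"][:,:,::-1]
    if crop: im=im[crop[1]:crop[3],crop[0]:crop[2]]
    cv2.imwrite("pics/"+n,cv2.resize(im,None,fx=s,fy=s))
def cloud(f):
    z=f["z_map"];K=f["intrinsics"];v,u=np.mgrid[:480,:640]
    P=np.stack([(u-K[0,2])/K[0,0]*z,(v-K[1,2])/K[1,1]*z,z],-1)
    W=(P-f["t"])@f["R"]
    W[z==0]=np.nan
    return W
def at(f,px,h):
    """pixel -> world point on plane z=h"""
    K=f["intrinsics"];d=f["R"].T@np.linalg.inv(K)@np.array([px[0],px[1],1.]);c=-f["R"].T@f["t"]
    return c+d*(h-c[2])/d[2]
E
python3 - <<'E'
from h import *
H={"board_mid":.011,"riser_mouth":0,"stand_seat":.071,"stand":0,"candle_mid":.065,"pineapple_small":.054,"pineapple_big":0,"pot":0}
ims=[]
for c in("top","side"):
    f=robot.grab_frame(c);ims.append(f["pixels"][:,:,::-1]);np.savez("pics/"+c,**{k:f[k] for k in("pixels","z_map","intrinsics","R","t")})
    print(c,(-f["R"].T@f["t"]).round(3))
    for n,h in H.items():
        for d in robot.tip_of(f,n)[:3]: print(n,np.round(d["location"]),round(d["p"],2),at(f,d["location"],h).round(3))
    cv2.imwrite(f"pics/{c}.png",ims[-1])
print(robot.observe())
E
```

```text
top [0.446 0.089 1.254]
stand_seat [495. 263.] 0.83 [ 0.603 -0.29   0.071]
stand [486. 268.] 0.62 [ 0.602 -0.291  0.   ]
candle_mid [307. 288.] 0.88 [0.56  0.106 0.065]
candle_mid [338. 242.] 0.85 [0.656 0.039 0.065]
candle_mid [350. 295.] 0.68 [0.544 0.016 0.065]
pineapple_small [216. 265.] 0.9 [0.615 0.301 0.054]
pineapple_big [401. 195.] 0.85 [ 0.773 -0.111  0.   ]
pot [294. 182.] 0.57 [0.812 0.134 0.   ]
side [ 0.173 -0.643  1.064]
board_mid [250. 236.] 0.75 [0.571 0.264 0.011]
board_mid [321. 264.] 0.73 [0.671 0.072 0.011]
riser_mouth [182. 213.] 0.74 [0.463 0.461 0.   ]
riser_mouth [240. 243.] 0.72 [0.541 0.267 0.   ]
stand_seat [395. 376.] 0.96 [ 0.595 -0.299  0.071]
stand [392. 391.] 0.95 [ 0.599 -0.298  0.   ]
candle_mid [278. 265.] 0.8 [0.558 0.095 0.065]
candle_mid [287. 288.] 0.67 [0.538 0.022 0.065]
candle_mid [400. 294.] 0.22 [ 0.744 -0.143  0.065]
pineapple_small [255. 215.] 0.83 [0.605 0.286 0.054]
pineapple_big [399. 300.] 0.62 [ 0.767 -0.122  0.   ]
pot [348. 233.] 0.95 [0.8   0.128 0.   ]
{'t': 0.9, 'q': array([-1.45052652,  0.4260909 ,  0.07393104,  1.60601823, -0.03410856,
        1.11077166, -0.06711208]), 'dq': array([ 0.00025123,  0.00092038, -0.00045587,  0.00010379,  0.00084417,
        0.00019866, -0.00028789]), 'joint_efforts': array([-1.07261108e-03, -9.35478330e+01,  3.66155103e+00, -4.54532504e+01,
       -4.91461297e-02,  1.32173140e-02, -3.76822175e-05]), 'tcp_pos': array([0.17991923, 0.65054244, 0.21646574]), 'ee_rot': array([-4.22625281e-01, -3.11300631e+00,  4.17123487e-05]), 'ft_force': array([-0.33291986, -0.59678038,  0.06086008]), 'moment': array([ 0.01261859,  0.02814127, -0.04326462]), 'gripper_force': 0.0, 'grip_width': 0.09379793711514949}
```

View pics/top.png

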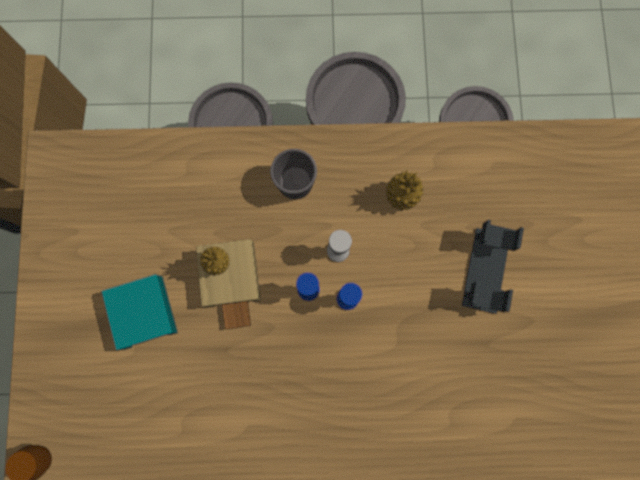

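View pics/side.png

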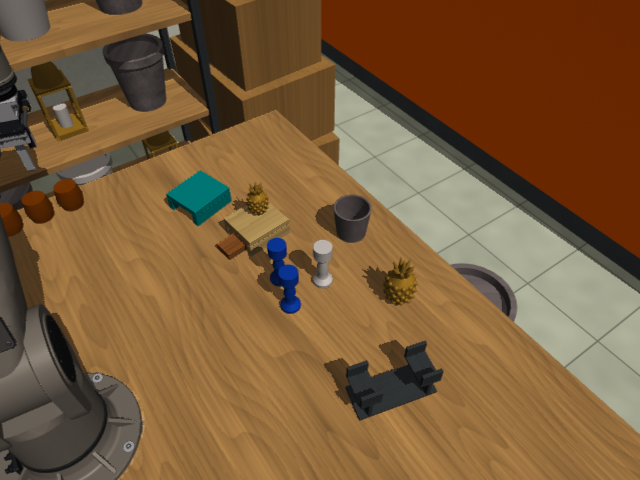

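The top view has four groups to sort out.
- **Candlesticks:** one is white at (339,245), and two are blue look-alikes at (307,287) and (350,296). The white one is meant.
- **Risers:** one is wooden at (228,272), with the board's end at (236,316), and one is teal at (140,312). The wooden one is meant.
- **Stand:** it is at (488,268).
- **Bystanders:** the pot is at (294,174) and the big pineapple at (404,189).

Next I'll measure them from depth and confirm with an enlarged crop.

```bash
python3 - <<'E'
from h import *
def rect(P): 
    r=cv2.minAreaRect((P[:,:2]*1000).astype(np.float32)); return np.round(r[0],1),np.round(r[1],1),round(r[2],1),len(P)
for c in("top","side"):
    f=dict(np.load(f"pics/{c}.npz"));W=cloud(f);rgb=f["pixels"].astype(int)
    def sel(x0,x1,y0,y1,z0,z1):
        m=(W[...,0]>x0)&(W[...,0]<x1)&(W[...,1]>y0)&(W[...,1]<y1)&(W[...,2]>z0)&(W[...,2]<z1);return W[m],m
    t,_=sel(.5,.75,.2,.37,.047,.06);print(c,"riser",rect(t),np.median(t[:,2]))
    b,_=sel(.42,.56,.18,.36,.014,.03);print("board",rect(b),np.median(b[:,2]))
    b,_=sel(.45,.75,-.42,-.18,.086,.1);print("cheektops",rect(b))
    b,_=sel(.45,.75,-.42,-.18,.053,.067);print("seats",rect(b))
    b,_=sel(.45,.75,-.42,-.18,.003,.013);print("base",rect(b))
    b,m=sel(.6,.72,-.02,.1,.12,.14);print("candle top",rect(b),np.median(b,0))
    print("color",f["pixels"][m].mean(0))
    for n,a in dict(b1=(.5,.6,.07,.14),b2=(.5,.6,-.02,.06),).items():
        b,_=sel(*a,.12,.14);print(n,rect(b))
    b,_=sel(.5,.75,.22,.37,.07,.2);print("psmall",rect(b))
    if c=="top":save(f,"crop.png",(190,215,380,345),4)
E
```

```text
top riser (array([599.5, 278.2]), array([131.2, 121. ]), 6.1, 2737) 0.054260446979728254
board (array([511.4, 264.5]), array([ 59.5, 118. ]), 11.5, 652) 0.022371118408020182
cheektops (array([ 595.7, -289.9]), array([ 80.2, 179.5]), 75.3, 405)
seats (array([ 597. , -289.6]), array([ 78.5, 181.4]), 75.4, 1232)
base (array([ 600.1, -300.1]), array([239.7, 299.8]), 90.0, 3057)
candle top (array([646.8,  37.7]), array([44.7, 44.7]), 42.1, 406) [0.64724986 0.03790191 0.13013756]
color [158.1773399  154.27586207 147.70197044]
b1 (array([562.7, 106.2]), array([43.8, 44.6]), 88.7, 417)
b2 (array([540. ,  19.8]), array([44.7, 44.1]), 43.5, 418)
psmall (array([618.8, 296.5]), array([56.7, 58.5]), 57.6, 661)
side riser (array([600.6, 272.8]), array([132.9, 125.3]), 6.3, 1375) 0.05333404834494263
board (array([515.5, 264.1]), array([ 66.7, 126.6]), 10.5, 454) 0.020959220071063003
cheektops (array([ 597.4, -293.4]), array([ 81.7, 180.4]), 75.7, 419)
seats (array([ 596.9, -294.6]), array([ 78.8, 182.1]), 75.6, 1225)
base (array([ 599.9, -300.3]), array([239.4, 297.8]), 90.0, 2332)
candle top (array([647.5,  32.5]), array([48.1, 44.9]), 58.4, 263) [0.64656796 0.03095139 0.12890245]
color [169.72243346 160.88212928 153.33460076]
b1 (array([563., 102.]), array([46.7, 44.9]), 77.9, 268)
b2 (array([540.8,  15.7]), array([44.7, 45.2]), 61.7, 297)
psmall (array([615.9, 288. ]), array([50.8, 56.3]), 42.7, 488)
```

View pics/crop.png

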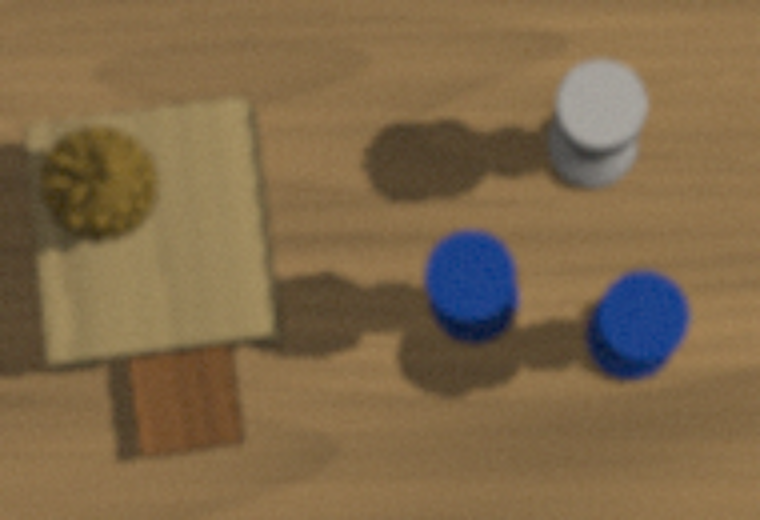

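The crop confirms it: the white candlestick is at crop (600,110), the blue look-alikes are at (470,280) and (640,325), and the board's end is at (187,405) under the wooden riser. I'll go to the board and refine with the wrist camera.

```bash
cat >> h.py <<'E'
def down(deg): a=np.radians(deg)/2; return np.pi*np.array([np.cos(a),np.sin(a),0])
def rect(P):
    r=cv2.minAreaRect((P[:,:2]*1000).astype(np.float32)); return np.round(r[0],1),np.round(r[1],1),round(r[2],1),len(P)
def sel(W,x0,x1,y0,y1,z0,z1):
    return (W[...,0]>x0)&(W[...,0]<x1)&(W[...,1]>y0)&(W[...,1]<y1)&(W[...,2]>z0)&(W[...,2]<z1)
E
python3 - <<'E'
from h import *
robot.move_ptp([.47,.262,.24],down(186))
f=robot.grab_frame("wrist");save(f,"w1.png");W=cloud(f)
print(robot.observe()["t"],robot.observe()["q"].round(2),"cam",(-f["R"].T@f["t"]).round(3))
np.savez("pics/w1",**{k:f[k] for k in("pixels","z_map","intrinsics","R","t")})
for n,(z0,z1) in dict(board=(.014,.03),top=(.047,.06)).items():
    m=sel(W,.4,.75,.2,.36,z0,z1);k=cv2.morphologyEx(m.astype(np.uint8),cv2.MORPH_OPEN,np.ones((5,5)))>0
    print(n,rect(W[k]),np.median(W[k],0))
E
```

```text
2.7167 [-0.86  0.18  0.27  1.9  -0.05  1.07  1.1 ] cam [0.401 0.256 0.408]
board (array([513.4, 263.6]), array([58.6, 54. ]), 7.4, 2404) [0.51193875 0.26341445 0.02192244]
top (array([600. , 278.8]), array([130.8, 120. ]), 6.3, 7241) [0.57029982 0.2732114  0.05389855]
```

View pics/w1.png

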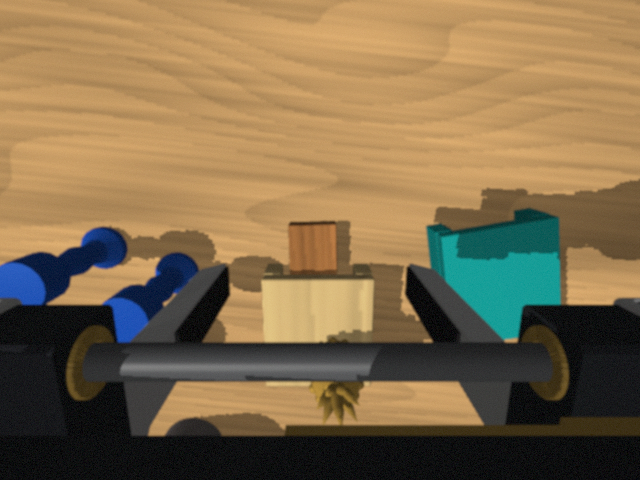

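The wrist view shows the board's end at (312,247), sticking out of the wooden riser at (318,310). The fit gives a 54 mm width and a yaw of 7.4°. Now I'll grasp it and draw it out.

```bash
python3 - <<'E'
from h import *
o=down(187.4);u=np.array([.994,.110])
g=np.array([.5161,.2639]);e=g-.150*u
print(robot.inverse_kinematics([*e,.014],o))
robot.move_ptp([*g,.12],o)
robot.move_l([*g,.014],rate=.12); s=robot.observe();print(s["ft_force"].round(1),s["tcp_pos"].round(4))
robot.grip(.04); s=robot.observe();print("w",s["grip_width"],s["gripper_force"],s["ft_force"].round(1))
robot.move_l([*e,.014],rate=.08); s=robot.observe();print("w",s["grip_width"],s["ft_force"].round(1),s["tcp_pos"].round(4))
robot.grip(.08);robot.move_l([*e,.12],rate=.2)
robot.move_ptp([.44,.262,.22],o)
f=robot.grab_frame("wrist");save(f,"w2.png");W=cloud(f);print(robot.observe()["t"])
for n,(z0,z1) in dict(board=(.014,.03),top=(.047,.06)).items():
    m=sel(W,.3,.75,.18,.36,z0,z1);k=cv2.morphologyEx(m.astype(np.uint8),cv2.MORPH_OPEN,np.ones((5,5)))>0
    if k.any():print(n,rect(W[k]),np.median(W[k],0))
E
```

```text
[-0.89192415  0.37542522  0.17861346  2.27852829 -0.13705516  0.49701636
  1.09508058]
[0.  0.2 0.1] [0.5166 0.2642 0.0148]
w 0.05339681748728026 29.996368288993835 [-0.8 -0.1  2.5]
w 0.054292397289703094 [-1.8  0.8  3.9] [0.367  0.2474 0.014 ]
8.9583
board (array([437.5, 256.6]), array([206.1, 119.3]), 8.8, 9244) [0.41844831 0.25495647 0.02192244]
top (array([599.9, 278.8]), array([131.4, 120. ]), 6.3, 5752) [0.56025627 0.26210239 0.05383615]
```

View pics/w2.png

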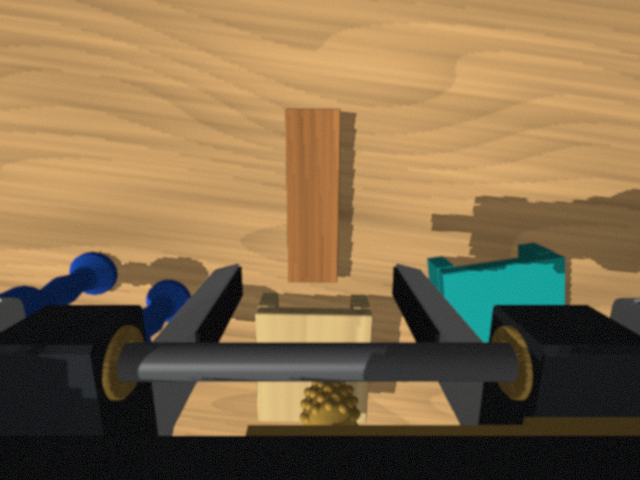

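The board is fully out: it spans (312,108) to (312,282), with a gap to the riser's mouth at row 297, and it has been released. Next I'll measure the stand by wrist, then pick the board up at its centre.

```bash
python3 - <<'E'
from h import *
f=robot.grab_frame("wrist");W=cloud(f)
m=sel(W,.3,.53,.18,.36,.019,.0255);k=cv2.morphologyEx(m.astype(np.uint8),cv2.MORPH_OPEN,np.ones((5,5)))>0
print("board",rect(W[k]))
robot.move_l([.44,.262,.30],rate=.3)
robot.move_ptp([.66,-.308,.30],down(165.4))
f=robot.grab_frame("wrist");save(f,"w3.png");W=cloud(f);print(robot.observe()["t"],robot.observe()["q"].round(2))
for n,(z0,z1) in dict(cheek=(.086,.1),seat=(.055,.065),seat2=(.04,.1)).items():
    m=sel(W,.45,.75,-.42,-.18,z0,z1);print(n,rect(W[m]),np.median(W[m],0))
E
```

```text
board (array([424.6, 255.8]), array([179.3,  54.1]), 7.1, 9086)
11.6583 [-0.28  0.68  1.09  1.41 -0.6   1.41  2.13]
cheek (array([ 597.4, -289.8]), array([ 78.2, 180. ]), 75.6, 1520) [ 0.55331453 -0.29859823  0.0918162 ]
seat (array([ 596.9, -289.7]), array([ 76.9, 180.1]), 75.8, 4939) [ 0.55037131 -0.28758079  0.05995534]
seat2 (array([ 597.2, -289.7]), array([ 78.2, 180.4]), 75.6, 6805) [ 0.55130858 -0.28771161  0.06036356]
```

View pics/w3.png

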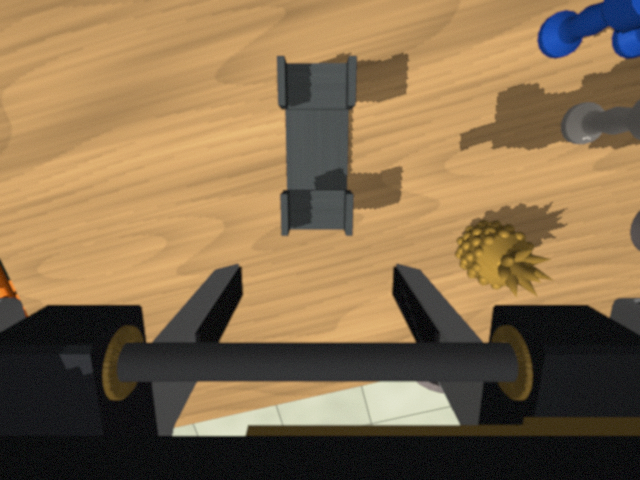

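The stand shows at (318,145), with its brackets at (316,82) and (318,212). The fit gives (0.597,−0.290), yaw −14.4°. Now the pick and place.

```bash
python3 - <<'E'
from h import *
ob=down(187.1);os_=down(165.6);b=[.4246,.2558];s=[.5972,-.2897]
robot.move_ptp([*b,.25],ob)
robot.move_l([*b,.05],rate=.2);robot.move_l([*b,.015],rate=.05)
robot.grip(.04);x=robot.observe();print("w",x["grip_width"],x["tcp_pos"].round(4),x["ft_force"].round(1))
robot.move_l([*b,.04],rate=.06);robot.move_l([*b,.25],rate=.2)
x=robot.observe();print("w",x["grip_width"],x["ft_force"].round(1))
robot.move_ptp([*s,.25],os_);x=robot.observe();print("above",x["grip_width"],x["tcp_pos"].round(4),x["ft_force"].round(1))
robot.move_l([*s,.12],rate=.15)
f0=robot.observe()["ft_force"][2]
robot.move_l([*s,.080],rate=.05)
for z in np.arange(.079,.0735,-.0005):
    robot.move_l([*s,z],rate=.02);x=robot.observe()
    if x["ft_force"][2]-f0>3:break
print("down",z,f0,x["ft_force"].round(1),x["tcp_pos"].round(4),x["t"])
E
```

```text
w 0.053710403262163156 [0.4247 0.2558 0.0151] [-1.4 -0.7  3.4]
w 0.054193654223144413 [ 0.2 -0.2 -2.6]
above 0.05410826963038391 [ 0.5978 -0.2885  0.2499] [-0.2 -0.8 -1.9]
down 0.075 -1.8061318918541023 [-0.7  1.2  3.1] [ 0.5972 -0.2897  0.0752] 24.4167
```

```bash
python3 - <<'E'
from h import *
s=[.5972,-.2897]
robot.grip(.075);robot.move_l([*s,.15],rate=.1);robot.move_l([.66,-.308,.30],rate=.25)
f=robot.grab_frame("wrist");save(f,"w4.png",(200,20,440,260),2.5);W=cloud(f)
for n,(z0,z1) in dict(cheek=(.088,.1),board=(.078,.086)).items():
    m=sel(W,.45,.75,-.42,-.18,z0,z1)
    if n=="board": m=cv2.morphologyEx(m.astype(np.uint8),cv2.MORPH_OPEN,np.ones((7,7)))>0
    print(n,rect(W[m]),np.median(W[m],0))
P=W[m];A=np.c_[P[:,:2],np.ones(len(P))];print("plane",np.linalg.lstsq(A,P[:,2],rcond=None)[0].round(4))
# candle
robot.move_ptp([.68,.03,.30],down(180))
f=robot.grab_frame("wrist");W=cloud(f)
m=sel(W,.58,.72,-.04,.12,.122,.138);print("candle",rect(W[m]),cv2.minEnclosingCircle((W[m][:,:2]*1000).astype(np.float32)),f["pixels"][m].mean(0))
print(robot.observe()["t"],robot.observe()["q"].round(2))
E
```

```text
cheek (array([ 597.4, -289.8]), array([ 78. , 179.6]), 75.5, 1505) [ 0.55391364 -0.2816107   0.09180924]
board (array([ 597.3, -288.5]), array([ 54. , 178.2]), 75.6, 8863) [ 0.59108845 -0.28739113  0.081954  ]
plane [-0.     -0.0001  0.0819]
candle (array([616.5,  63. ]), array([ 45.4, 126.8]), 52.1, 2026) ((622.2584838867188, 70.76636505126953), 64.51728820800781) [212.54047384 211.12537019 212.09131293]
28.0417 [-0.87  0.66  1.22  1.53 -0.62  1.39  1.96]
```

View pics/w4.png

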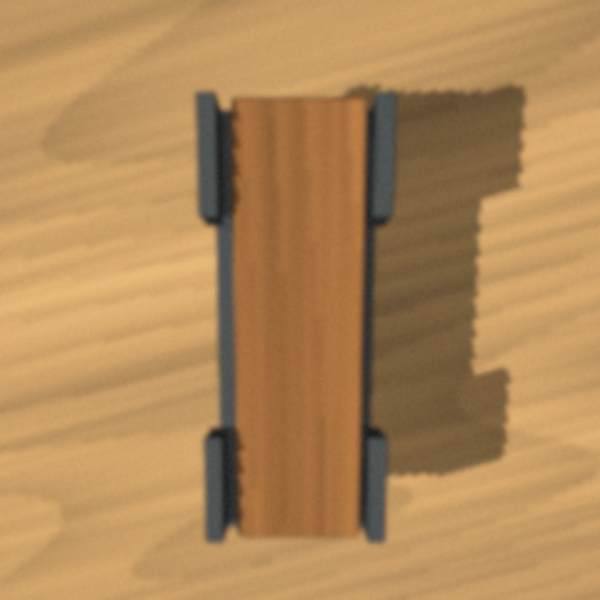

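The board lies flat on both seats at height 0.082, centred to about 1 mm and clear of all four cheeks. I'll isolate the white candlestick in the cloud and grasp it.

```bash
python3 - <<'E'
from h import *
f=robot.grab_frame("wrist");W=cloud(f)
m=sel(W,.61,.70,-.02,.072,.125,.135);P=W[m]
c,r=cv2.minEnclosingCircle((P[:,:2]*1000).astype(np.float32));print("candle",rect(P),c,r,f["pixels"][m].mean(0))
c=np.array(c)/1000
assert 20e-3<r/1000<26e-3 and np.hypot(*(c-[.647,.036]))<.006
robot.grip(.094)
yaw=165.6
robot.move_ptp([*c,.22],down(yaw))
robot.move_l([*c,.107],rate=.12)   # tips at 96 mm, grasp point 115 mm
x=robot.observe();print(x["ft_force"].round(1),x["tcp_pos"].round(4))
robot.grip(.03);x=robot.observe();print("w",x["grip_width"],x["gripper_force"],x["ft_force"].round(1))
f=robot.grab_frame("side");save(f,"s2.png",(220,200,440,360),3)
print(x["t"])
E
```

```text
candle (array([648.5,  38.2]), array([45., 45.]), 82.2, 1807) (648.6752319335938, 38.24273681640625) 22.962059020996094 [231.95572773 226.0813503  217.52628666]
[ 0.6 -0.3  0.1] [0.6491 0.0381 0.1077]
w 0.04544857604234622 30.000049366790336 [-0.3 -1.  -0.2]
30.95
```

View pics/s2.png

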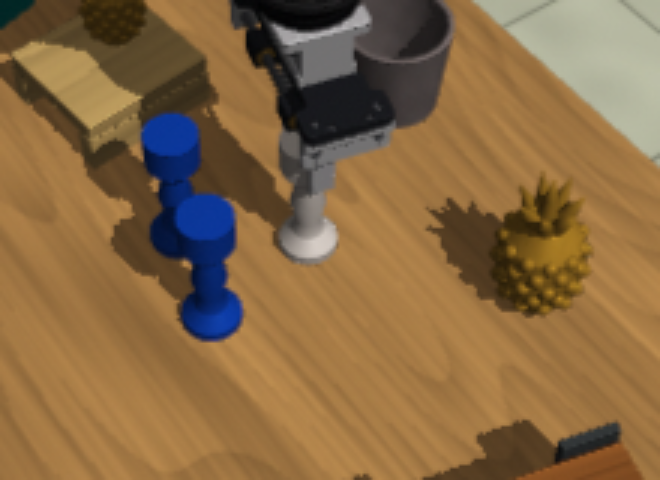

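The gripper holds the white candlestick by its cup, at crop (305,155), and it is upright with its foot at (308,240). The blue ones at (190,240) and the pineapple are untouched. Now I'll carry it over and lower it.

```bash
python3 - <<'E'
from h import *
c=[.6487,.0382];s=[.5973,-.2888]
z0=robot.observe()["tcp_pos"][2];print(z0)
robot.move_l([*c,.13],rate=.06);robot.move_l([*c,.30],rate=.2)
x=robot.observe();print("w",x["grip_width"],x["ft_force"].round(1))
robot.move_l([*s,.30],rate=.18)
robot.move_l([*s,.22],rate=.12);robot.dwell(.2);f0=robot.observe()["ft_force"][2]
robot.move_l([*s,.194],rate=.05)
for z in np.arange(.193,.1865,-.0005):
    robot.move_l([*s,z],rate=.02);x=robot.observe()
    if x["ft_force"][2]-f0>3:break
print("down",z,f0,x["ft_force"].round(1),x["tcp_pos"].round(4),x["ee_rot"].round(3),x["t"])
f=robot.grab_frame("side");save(f,"s3.png",(300,260,500,430),3.5)
E
```

```text
0.10697545947016267
w 0.04595641378673135 [-0.7 -0.9 -2.2]
down 0.1885 -3.402842534602265 [0.1 0.2 5.3] [ 0.5975 -0.289   0.1889] [ 0.394  3.116 -0.   ] 38.7083
```

View pics/s3.png

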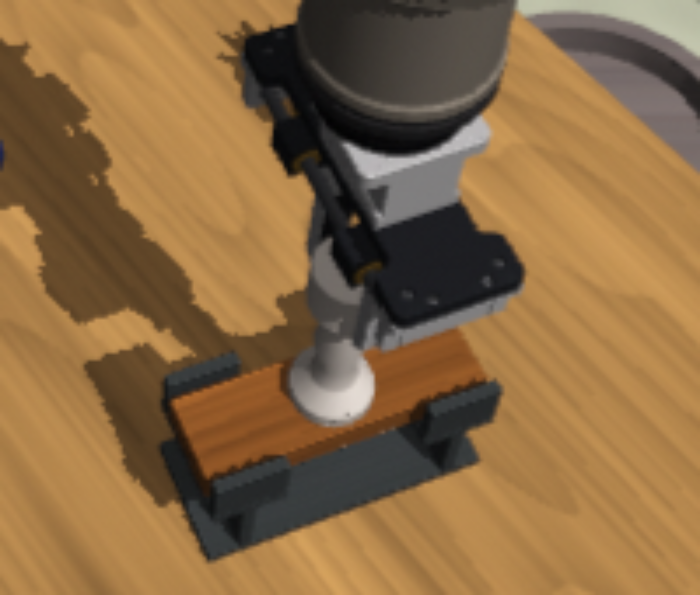

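The candlestick's foot is on the middle of the board, at crop (332,390), upright, and contact came at the expected height. I'll release it and check.

```bash
python3 - <<'E'
from h import *
s=[.5973,-.2888]
robot.grip(.09);robot.move_l([*s,.28],rate=.12);robot.move_l([.50,.10,.32],rate=.25)
robot.dwell(.3)
f=robot.grab_frame("top");save(f,"t2.png");W=cloud(f)
m=sel(W,.5,.7,-.36,-.22,.2,.23);print("candle",rect(W[m]),np.median(W[m],0) if m.any() else "")
m=sel(W,.45,.75,-.42,-.18,.078,.086);print("board",rect(W[m]))
print(robot.observe()["t"])
E
```

```text
candle (array([ 595.9, -287.9]), array([44.4, 45.4]), 84.0, 509) [ 0.59534886 -0.28669502  0.21205705]
board (array([ 597.2, -286.6]), array([ 72.5, 180.4]), 75.5, 1630)
42.6083
```

View pics/t2.png

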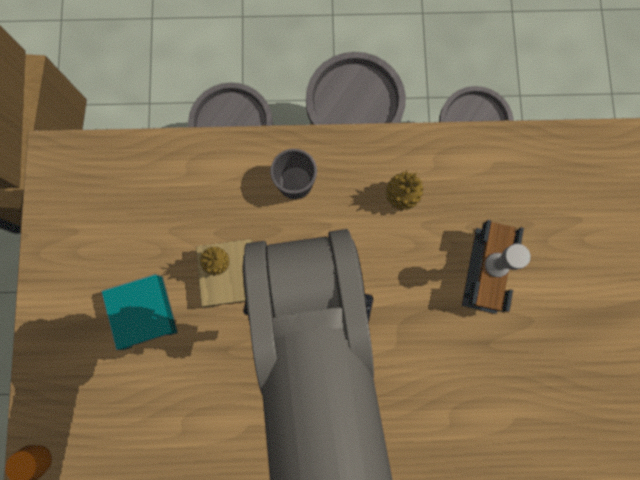

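The candlestick stands upright on the board's middle: its foot is at (498,265) and its top is at the expected height of 0.212. The pineapples at (215,261) and (404,189) and the pot at (294,174) have not moved. I'll hand the job in.

```bash
python3 -c "
from station import robot
print(robot.finish_job())"
```

```text
the job is handed in; nothing more can be done
None
```

The job is handed in at about 43 s: the board was drawn out, set down and released, then laid flat and centred (to about 1 mm) on the stand, and the white candlestick stands upright on its middle; the pineapples and pot were left where they were.

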